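# Stop the dry block heater and push its lid open

## Robot

A 7-joint arm with a two-finger parallel gripper is mounted at the origin on the work surface. World frame = base frame: x ahead of the robot, y to its left, z up, the work surface at z = 0. Lengths are in m, angles in rad, forces in N, time in s.
With the tool pointing down it reaches from about 0.4 to 0.9 m from the base axis. Payload 5.6 kg.
Tool frame: the origin (TCP) lies at the very end of the fingers, on their centre line; the grasp point (between the pads) lies 19 mm behind it; z points along the fingers, y is the direction in which the jaws open and shut (so a half turn about z gives the same grasp; the last joint's range is limited). The gripper opens to 92 mm and grips with 3 to 60 N. Pads are 20 mm wide; open, the fingers measure 128 mm over their backs; the gripper's body (75 mm by 189 mm) begins 69 mm behind the grasp point.
Start: joints at [1.234, 0.468, -0.012, 1.603, 0.006, 1.071, -0.056], TCP at [0.188, -0.622, 0.215] pointing down, gripper open.
Joint ranges: [-2.53, 2.53], [-0.31, 2.02], [-1.57, 1.55], [0.28, 2.44], [-1.29, 4.43], [0.15, 1.84], [-2.92, 2.92]. Speed limits (rad/s): [2.57, 2.57, 3.14, 3.14, 3.14, 3.14, 3.14].

## Interface

Orientations are given as a unit quaternion [w, x, y, z].
In Python, from plant import arm gives the robot as it stands.
- The arm moves only by the shell command python3 -m crank 'ROWS' [OPENING] [FORCE]. ROWS is JSON, a list of rows, each a list of 2 entries, a list of its own where there are three numbers: the shift along the tool's x, y, z in mm, then the turn about the tool's z in degrees. In form: [[[tx, ty, tz], spin], ...]. A call has 1 to 5 rows; each row shifts and turns the commanded pose from where the row before left it, along the tool's axes as they then stand; what a row does not reach is not made up. A row lasts 1/12 s, in which the tool goes at most 41.7 mm and 7.16 degrees, less where a joint would pass 70% of its speed; a pose out of reach is approached as far as the arm can. A call with a gripper value outside its range is refused whole. OPENING is the opening, from 0 (shut) to 1 (fully open), set as the call begins (- or left out, the last holds). The fingers move at their own pace and stop on an object; FORCE is the grip in N (left out, the last holds). Time passes only in rows, so rows that do not move let the fingers close. It gives the time, the measured TCP pose, the force and the opening at its end, in the units of the state.
- arm.observe(): the state, without advancing time (a new reading comes with each control period).
- arm.camera(name): name is "scene" or "top"; returns the picture (384x512x3 uint8, red, green, blue); there is no depth.
- arm.calibration(name): a dict with "K" (3x3 intrinsics, pixels), "T" (4x4, takes a point from camera to world coordinates). Camera axes: x right, y up, looking along -z (the intrinsics and any distortion apply to the point x, -y, -z); pixel columns grow to the right and rows downward; lengths in m; the calibration is good to about 2 mm. A picture is of the moment at which its call begins. calibration takes no time and is no camera call.
- arm.finish_job(): hands the job in, once; it reports no verdict.
Trained networks look in the newest picture that a camera, given by its name, has taken for a name from the list of things; names that differ only in an ending like _2 or _b are one class to them, and where a whole thing is asked for, a point or a joint stands for the part that bears it (a point fixed in the world has none). Each returns a list of dicts, best first, with "score" (0 to 1); they miss things now and then, are a little off and sometimes report something else, mostly with a low value. They report only what shows in the picture. A call takes as long as a camera call.
- arm.masks_of(camera, target): "mask" (384x512 bool, what is visible of it) and "rect" ([left, top, width, height] in pixels, round what is visible of it).
The state is a dict: "t": time; "joint_positions": joint angles; "dq": joint speeds; "joint_torque": joint torques, N m; "eef_pos": TCP position; "tcp_rot": TCP orientation; "force": force on the tool from outside, world axes, zero at the start; "moment": the same for the moment, N m; "grip_width": opening from 0.0 (shut) to 1.0 (fully open).
Only numpy, scipy, OpenCV 4.12 (cv2) and the standard library are available. Lean on these libraries where they do the work, as an engineer would, in place of code of your own. Each camera call takes 0.05 s, during which the arm holds its last target.

## Task

The incubation is over: with the fingertips press the stop key, the larger round key at the right-hand end (as you face it) of the dry block heater's sloping panel, fully in and let it come back, without pressing the small run key beside it. Then push the counterbalanced lid up from under its front lip, smoothly and without flinging or forcing it, past its balance point so that it swings back onto its stop and stays open by itself. Do not grip or lift anything, and leave the things standing around the heater where they are.

Things in the scene. Friction and masses are not known exactly. Their poses are not given: they have to be found in the camera images.
- heater: dry block heater, fixed, standing sideways to the robot: white housing 213 (x) x 210 (y) x 85 mm high, a hinged lid over its deck. Origin: underside, mid-width, 125 mm behind the front edge; x to its back, y to the left of someone facing the panel, z up. Front panel slopes 42.5 deg from level, from (x -125, z 30) to (x -65, z 85) mm; left to right: display, 4 dummy flat keys, run key, stop key
- stop_key (a joint): travel of the stop key: 0 released, 0.004 m fully down; sprung, 1.5 N to start and about 4.3 N at full travel; counts as pressed from 3 mm. It goes in at right angles to the sloping panel
- stop_key_top (a point): centre of the outer face of the stop key: the larger (22 mm diameter) round white key at the right-hand end of the panel, standing 6 mm proud. The point's z axis is the panel's outward normal, its y axis the heater's y
- run_key (a joint): travel of the run key, same spring and travel as the stop key; it is not to be pressed
- run_key_top (a point): centre of the outer face of the run key: the small (12 mm) round white key 43 mm to the left of the stop key
- lid (a joint): lid angle: 0 closed, grows as the front rises, 1.75 rad on its open stop, leaning back past upright. Hood 130 x 166 x 40 mm, 0.9 kg (+-25 %), its arms run back past the hinge to a counterweight bar. Balances at about 0.86 rad: below it falls shut, beyond it swings back onto the stop by itself in 0.5 to 4 s (damped hinge, 0.2 N m s/rad). Lifting at the lip takes about 1 N, plus 1 N per rad/s
- lid_lip (a point): middle of the front lower edge of the lid's finger lip, a strip 124 mm wide (y), 8 mm thick, sticking out 27 mm forward of the hood's front wall. Axes as the heater's when closed (x back, z up), turning with the lid. Closed, this edge is 102 mm above the worktop and 22 mm forward of the panel's upper edge; 37 mm of free height below it to the sloping panel, free in front
- lid_hinge (a point): middle of the lid's hinge axis (along the heater's y), at the back of the deck, 98 mm above the worktop; the lip's edge lies 187 mm in front of it and 4 mm above it when the lid is closed
- tube_rack: loose bystander: clear acrylic rack with capped tubes, 200 (x) x 100 x 48 mm, behind the heater. Origin under its centre
- tip_box: loose bystander: pipette-tip box, 124 (x) x 86 x 65 mm, in front of the heater, farther out, on the right. Origin under its centre
- reagent_bottle: loose bystander: small white bottle, 36 mm diameter, 75 mm tall, beside the heater on its right. Origin under its centre
- sample_jar: loose bystander: clear jar, 40 mm diameter, 55 mm tall, in front of the heater on the left. Origin under its centre
- marker: loose bystander: marker pen lying crosswise in front of the heater, 130 mm long (its y), 14 mm thick. Origin under its middle
- timer: loose bystander: small bench timer, 64 x 64 x 24 mm, in front of the heater on the right. Origin under its centre
- pcr_rack: loose bystander: low blue tube rack, 130 (x) x 84 x 28 mm, in front of the heater, farther out, on the left. Origin under its centre

How it is judged:
On the way, in this order (a step that is already met when the one before it is completed fails the run):
1. the stop key is pressed in while the lid is still shut (value of joint stop_key above 0.003 m and value of joint lid below 0.1 rad), for 0.05 s.
2. the lid has swung back onto its stop (value of joint lid above 1.65 rad), for 0.2 s.
At the end, for the whole second after the job is handed in: The lid rests open on its stop (above 1.65 rad, not moving) by itself, both keys are out, and every bystander is within 20 mm of where it started (value of joint lid above 1.65 rad and velocity of joint lid between -0.1 and 0.1 rad/s and value of joint each of stop_key, run_key below 0.0015 m and distance of each of tube_rack, tip_box, reagent_bottle, sample_jar, marker, timer, pcr_rack from where it was at the start of the episode below 0.02 m); the robot touches nothing.
It fails at once if the lid's lip is gripped between the fingers (contact force between the fingers and lid_c0 above 1 N and contact force between the fingers and lid_c1 above 1 N).
It fails at once if the run key is pressed (value of joint run_key above 0.0025 m).
It fails at once if the lid is flung (faster than 2.5 rad/s either way) (velocity of joint lid above 2.5 rad/s or velocity of joint lid below -2.5 rad/s).
It fails at once if the lid is forced (more than 30 N from the fingers or arm) (contact force between any of the fingers, the arm and lid above 30 N).
It fails at once if a bystander is lifted, carried, pushed more than 20 mm or tipped over (distance of any of tube_rack, tip_box, reagent_bottle, sample_jar, marker, timer, pcr_rack from where it was at the start of the episode above 0.02 m or angle between any of reagent_bottle, sample_jar's own z axis and vertical above 0.4 rad).
It also fails if it takes over 48 s, if anything falls off the work surface, if the arm or the gripper's body presses on something with over 40 N, if the wrist force passes 120 N, or if a joint passes its speed limit or range.

## Working session

There is one attempt and no reset: what is moved stays moved. The work goes in short steps, Python scripts to look and compute and a shell command to move; the robot and the scene stay as the last step left them, time stands still between calls to the robot, and variables do not carry over. Pictures are saved under pics/ and viewed, and the job is handed in when it is done.

```bash
ls; mkdir -p pics; python3 - <<'E'
from plant import arm
import cv2,numpy as np
print(arm.observe())
for n in ["scene","top"]:
    im=arm.camera(n); cv2.imwrite(f"pics/{n}0.png",im[:,:,::-1])
    c=arm.calibration(n); print(n,np.round(c["K"],1).tolist(),np.round(c["T"],3).tolist(),[k for k in c])
E
```

```text
pics
{'t': 0.0, 'joint_positions': array([ 1.23400515,  0.46837506, -0.01160361,  1.60363417,  0.00601767,
        1.07141518, -0.05628863]), 'dq': array([ 0.0013986 , -0.0012063 , -0.0017275 , -0.00041094,  0.00085848,
        0.00112343, -0.0001695 ]), 'joint_torque': array([ 2.49039658e-04, -5.20577610e+01, -1.26059432e-02, -2.43750644e+01,
       -5.67041757e-02,  1.72706146e-02,  1.05201234e-04]), 'eef_pos': array([ 0.18798338, -0.62159948,  0.21363738]), 'tcp_rot': array([-8.76106476e-04,  9.89233004e-01,  1.46346359e-01, -2.00588338e-04]), 'force': array([0.56726865, 0.24855041, 0.27456646]), 'moment': array([0.05918671, 0.01750088, 0.0406205 ]), 'grip_width': 1.000246285301866}
scene [[407.3, 0.0, 257.3], [0.0, 407.3, 194.6], [0.0, 0.0, 1.0]] [[0.212, -0.734, 0.646, 1.238], [0.977, 0.16, -0.138, -0.128], [-0.002, 0.661, 0.751, 0.925], [0.0, 0.0, 0.0, 1.0]] ['K', 'T']
top [[454.6, 0.0, 250.8], [0.0, 454.6, 194.3], [0.0, 0.0, 1.0]] [[-0.009, 0.996, -0.088, 0.451], [-1.0, -0.009, 0.007, 0.025], [0.006, 0.088, 0.996, 1.073], [0.0, 0.0, 0.0, 1.0]] ['K', 'T']
```

View pics/scene0.png

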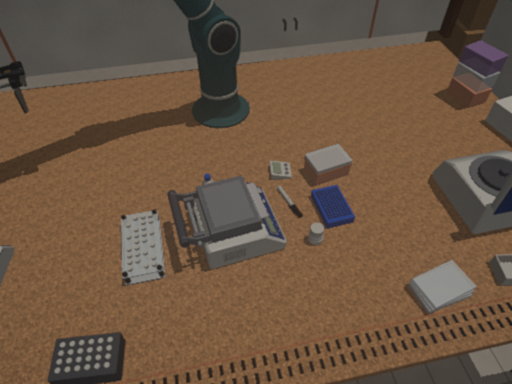

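View pics/top0.png

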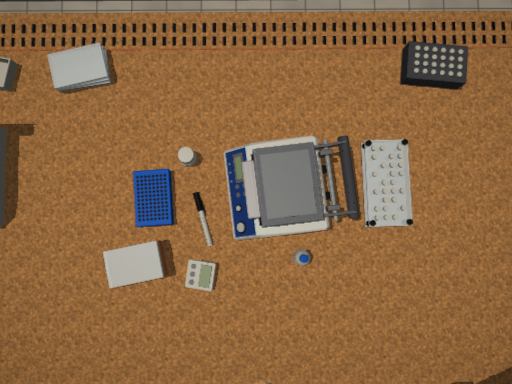

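The top view shows the heater panel facing image-left (+y). The stop key is at about (241,228), the run key at about (238,208), and the pale lip strip at x≈250, rows 160-217. Next I'll measure with the masks.

```bash
cat > h.py <<'E'
import numpy as np, cv2
from plant import arm
def proj(cam,P):
    c=arm.calibration(cam); T=np.linalg.inv(c["T"]); P=np.atleast_2d(P)
    p=P@T[:3,:3].T+T[:3,3]; q=np.c_[p[:,0],-p[:,1],-p[:,2]]@c["K"].T
    return q[:,:2]/q[:,2:]
def ray(cam,uv):
    c=arm.calibration(cam); d=np.linalg.inv(c["K"])@[uv[0],uv[1],1]
    d=np.array([d[0],-d[1],-d[2]]); return c["T"][:3,3],c["T"][:3,:3]@(d/np.linalg.norm(d))
def tri(uvs):
    A=np.zeros((3,3));b=np.zeros(3)
    for cam,uv in uvs:
        o,d=ray(cam,uv); M=np.eye(3)-np.outer(d,d); A+=M;b+=M@o
    return np.linalg.solve(A,b)
def atz(cam,uv,z):
    o,d=ray(cam,uv); return o+d*(z-o[2])/d[2]
E
python3 - <<'E'
from h import *
arm.camera("top");arm.camera("scene")
res={}
for n in ["heater","stop_key","run_key","lid","reagent_bottle","sample_jar","marker","timer","tip_box","pcr_rack","tube_rack"]:
  for cam in ["top","scene"]:
    if cam=="scene" and n not in("heater","stop_key","run_key","lid"):continue
    r=arm.masks_of(cam,n)
    for k in r[:2]:
        m=k["mask"];ys,xs=np.nonzero(m)
        print(n,cam,round(k["score"],2),np.round(k["rect"],1),m.sum(),xs.mean().round(1),ys.mean().round(1), atz(cam,(xs.mean(),ys.mean()),0.06 ).round(3))
    if r: res[n+"_"+cam]=r[0]["mask"]
np.savez("m.npz",**res)
for n,(x,y,w,h) in {"top":(215,125,150,120),"scene":(160,165,130,105)}.items():
    im=cv2.imread(f"pics/{n}0.png")[y:y+h,x:x+w]; cv2.imwrite(f"pics/{n}_z.png",cv2.resize(im,None,fx=5,fy=5,interpolation=2))
E
```

```text
heater top 0.9 [221.3 136.5 139.  103.9] 10681 285.3 186.6 [ 0.557 -0.06   0.06 ]
heater scene 0.6 [168.5 178.1 116.8  87.6] 7131 227.9 220.9 [ 0.568 -0.065  0.06 ]
heater scene 0.49 [168.5 177.2 101.3  71.1] 4110 220.9 209.7 [ 0.526 -0.078  0.06 ]
stop_key top 0.56 [235.3 223.6   7.5   8.9] 63 239.9 227.1 [0.468 0.043 0.06 ]
lid top 0.98 [242.4 135.4 114.6  91.7] 6565 292.5 183.6 [ 0.564 -0.076  0.06 ]
lid scene 0.55 [171.1 178.   99.1  71.2] 4160 221.5 210.1 [ 0.528 -0.076  0.06 ]
lid scene 0.52 [310.8 224.7  13.6  19.5] 260 316.1 233.8 [0.659 0.153 0.06 ]
reagent_bottle top 0.67 [295.2 246.8  16.4  18.4] 225 301.0 257.3 [ 0.4   -0.092  0.06 ]
sample_jar top 0.77 [177.1 148.9  20.5  17.6] 311 186.5 156.2 [0.628 0.162 0.06 ]
marker top 0.84 [193.4 194.1  20.3  51.2] 379 202.0 217.5 [0.49  0.127 0.06 ]
timer top 0.93 [184.2 260.7  32.2  26.6] 778 199.0 274.6 [0.364 0.134 0.06 ]
tip_box top 0.83 [104.2 239.3  64.9  51.3] 2313 134.8 264.0 [0.389 0.275 0.06 ]
pcr_rack top 0.77 [136.2 170.5  39.8  59.7] 2098 152.9 198.1 [0.534 0.237 0.06 ]
tube_rack top 0.69 [363.2 138.7  48.3  87.1] 4069 385.8 182.7 [ 0.564 -0.286  0.06 ]
tube_rack top 0.6 [176.4 148.5  19.9  17.3] 266 186.4 156.5 [0.628 0.162 0.06 ]
```

```bash
python3 -m crank '[[[0,41,0],0],[[0,41,0],0],[[0,41,0],0],[[0,41,0],0],[[0,41,0],0]]' 0 20; python3 -m crank '[[[0,41,0],0],[[0,41,0],0],[[0,41,0],0],[[0,41,0],0]]'
```

```text
t: 1.37
eef_pos: [0.248, -0.8199, 0.215]
tcp_rot: [0.0, 0.989, 0.146, 0.0]
force: [0.5, -1.4, 0.2]
grip_width: 0.66
t: 1.7
eef_pos: [0.2655, -0.9151, 0.2038]
tcp_rot: [-0.002, 0.991, 0.13, 0.007]
force: [-0.6, 0.3, -2.4]
grip_width: 0.367
```

```bash
python3 -m crank '[[[0,41,0],0],[[0,41,0],0],[[0,41,0],0],[[0,41,0],0]]';python3 -c "
from plant import arm;print(arm.observe()['joint_positions'].round(3))"
```

```text
t: 2.03
eef_pos: [0.2421, -0.9379, 0.1963]
tcp_rot: [0.009, 0.995, 0.102, 0.012]
force: [-1.2, 0.7, -0.4]
grip_width: 0.078
[ 1.163  1.288  1.141  0.294 -1.107  1.703  0.062]
```

View pics/top_z.png

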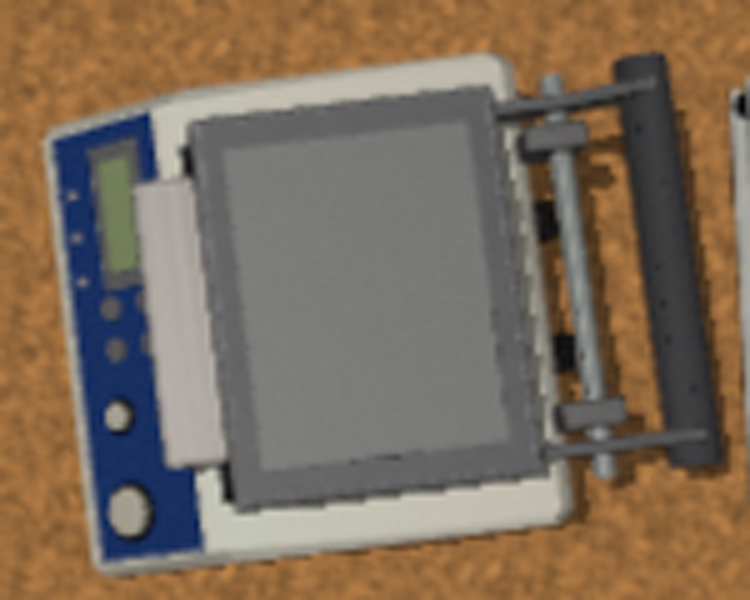

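View pics/scene_z.png

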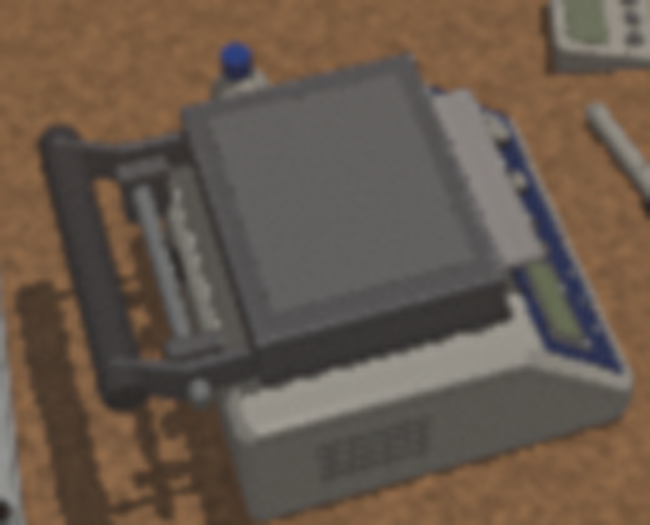

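The tilt at the reach limit is small so far. I'll check whether going up at full stretch tilts the tool further outward.

```bash
for i in 1 2; do python3 -m crank '[[[0,20,-41],0],[[0,20,-41],0],[[0,20,-41],0],[[0,20,-41],0],[[0,20,-41],0]]';python3 -c "
from plant import arm;print(arm.observe()['joint_positions'].round(3))
from scipy.spatial.transform import Rotation as R
print(R.from_quat(arm.observe()['tcp_rot'][[1,2,3,0]]).as_matrix().round(3))";done
```

```text
t: 2.45
eef_pos: [0.2303, -0.9215, 0.3529]
tcp_rot: [0.053, 0.993, 0.101, 0.018]
force: [0.1, -0.4, -0.0]
grip_width: 0.006
[ 1.16   1.153  1.364  0.279 -1.291  1.809  0.072]
[[ 0.979  0.199  0.047]
 [ 0.203 -0.974 -0.101]
 [ 0.025  0.109 -0.994]]
t: 2.87
eef_pos: [0.2172, -0.8963, 0.4922]
tcp_rot: [0.112, 0.988, 0.1, 0.027]
force: [1.0, -0.8, 0.4]
grip_width: 0.002
[ 1.155  1.004  1.394  0.279 -1.291  1.842  0.077]
[[ 0.979  0.191  0.076]
 [ 0.204 -0.955 -0.215]
 [ 0.032  0.226 -0.974]]
```

Going up does tilt the tool, with the tip pointing away toward -y. That is the way I need for the panel and for getting under the lip. Continuing.

```bash
for i in 1 2; do python3 -m crank '[[[0,20,-41],0],[[0,20,-41],0],[[0,20,-41],0],[[0,20,-41],0],[[0,20,-41],0]]';python3 -c "
from plant import arm;print(arm.observe()['joint_positions'].round(3))
from scipy.spatial.transform import Rotation as R
print(R.from_quat(arm.observe()['tcp_rot'][[1,2,3,0]]).as_matrix().round(3))";done
```

```text
t: 3.28
eef_pos: [0.2026, -0.8642, 0.6187]
tcp_rot: [0.18, 0.978, 0.098, 0.038]
force: [0.2, -0.0, -0.1]
grip_width: 0.006
[ 1.145  0.866  1.422  0.279 -1.291  1.842  0.081]
[[ 0.978  0.178  0.109]
 [ 0.206 -0.916 -0.345]
 [ 0.038  0.36  -0.932]]
t: 3.7
eef_pos: [0.1838, -0.8152, 0.7395]
tcp_rot: [0.248, 0.963, 0.096, 0.048]
force: [0.3, -0.4, -0.7]
grip_width: 0.003
[ 1.127  0.727  1.456  0.279 -1.291  1.842  0.085]
[[ 0.977  0.161  0.14 ]
 [ 0.208 -0.858 -0.469]
 [ 0.044  0.487 -0.872]]
```

```bash
cat > fit.py <<'E'
# heater pose from top view keypoints (crop coords/5 + offset)
from h import *
from scipy.optimize import least_squares
off=np.array([215,125])
pts=[ # heater coords (mm), top px crop
 ((-125,105,30),(45,137)),((-125,-105,30),(100,575)),
 ((-87,62,110),(136,183)),((-87,-62,110),(168,466)),
 ]
P=np.array([p for p,_ in pts])/1000.; U=np.array([u for _,u in pts])/5.+off
def w(p,P):
    c,s=np.cos(p[2]),np.sin(p[2]); xh=np.array([c,s,0]);yh=np.array([-s,c,0])
    return np.array([p[0],p[1],0])+P[:,:1]*xh+P[:,1:2]*yh+P[:,2:]*np.array([0,0,1])
if __name__=="__main__":
    f=lambda p:(proj("top",w(p,P))-U).ravel()
    r=least_squares(f,[0.5,-0.03,-1.5]);p=r.x
    print(p.round(4),f(p).round(1))
    uS=np.array([128,511])/5+off;uR=np.array([117,415])/5+off
    for u in(uS,uR):
        q=atz("top",u,.062)-[p[0],p[1],0];c,s=np.cos(p[2]),np.sin(p[2]);print(atz("top",u,.062).round(4),[c*q[0]+s*q[1],-s*q[0]+c*q[1]])
    uSs=np.array([495,128])/5+[160,165];uRs=np.array([515,178])/5+[160,165]
    print(tri([("top",uS),("scene",uSs)]).round(4),tri([("top",uR),("scene",uRs)]).round(4))
    L=np.array([[-.087,62e-3,.110],[-.087,-62e-3,.110],[-.125,.105,.03],[-.125,-.105,.03]])
    print("scene pred crop",((proj("scene",w(p,L))-[160,165])*5).round(0).tolist())
    print("lip mid",w(p,np.array([[-.087,0,.102]])))
E
python3 fit.py
```

```text
[ 0.5558 -0.057  -1.4542] [-0.2 -1.6 -0.1  0.9 -0.3 -0.2  0.5  0.7]
[0.4676 0.0412 0.062 ] [np.float64(-0.10779494237129478), np.float64(-0.07617584271171494)]
[0.5103 0.0458 0.062 ] [np.float64(-0.1073801508499353), np.float64(-0.03322941605798783)]
[0.4679 0.0418 0.0465] [0.5108 0.0452 0.0502]
scene pred crop [[543.0, 245.0], [466.0, 78.0], [635.0, 380.0], [505.0, 105.0]]
lip mid [[0.54569371 0.02937898 0.102     ]]
```

```bash
cat > to.py <<'E'
import sys
from h import *
from scipy.spatial.transform import Rotation as R
def st():
    o=arm.observe(); M=R.from_quat(np.array(o['tcp_rot'])[[1,2,3,0]]).as_matrix(); return o,M
if __name__=="__main__":
    o,M=st(); print("q",o['joint_positions'].round(2),"p",o['eef_pos'].round(4),"z",M[:,2].round(3),"x",M[:,0].round(3),"F",o['force'].round(1))
    if len(sys.argv)>3:
        d=M.T@(np.array(list(map(float,sys.argv[1:4])))-o['eef_pos'])*1000; print("tool mm",d.round(1),"rows>=",(np.linalg.norm(d)/41.7).round(1))
E
python3 to.py 0.38 -0.5 0.5
```

```text
q [ 1.13  0.73  1.46  0.28 -1.29  1.84  0.08] p [ 0.1838 -0.8152  0.7395] z [ 0.14  -0.469 -0.872] x [0.977 0.208 0.044] F [ 0.3 -0.4 -0.7]
tool mm [ 246.7 -355.7   88.5] rows>= 10.6
```

```bash
python3 -m crank '[[[22,-32,8],0],[[22,-32,8],0],[[22,-32,8],0],[[22,-32,8],0],[[22,-32,8],0]]';python3 to.py;  python3 -m crank '[[[22,-32,8],0],[[22,-32,8],0],[[22,-32,8],0],[[22,-32,8],0],[[22,-32,8],0]]';python3 to.py .55 -.15 .42
```

```text
t: 4.12
eef_pos: [0.2558, -0.712, 0.6634]
tcp_rot: [0.256, 0.961, 0.092, 0.05]
force: [0.9, 0.9, 1.8]
grip_width: 0.007
q [ 0.37  0.53  1.52  1.05 -0.75  1.49  0.21] p [ 0.2558 -0.712   0.6634] z [ 0.143 -0.483 -0.864] x [0.978 0.202 0.049] F [0.9 0.9 1.8]
t: 4.53
eef_pos: [0.3405, -0.5807, 0.5623]
tcp_rot: [0.256, 0.961, 0.091, 0.05]
force: [-1.4, 0.9, 1.0]
grip_width: 0.004
q [-0.38  0.19  1.54  1.5  -0.11  1.11 -0.25] p [ 0.3405 -0.5807  0.5623] z [ 0.143 -0.483 -0.864] x [0.978 0.201 0.05 ] F [-1.4  0.9  1. ]
tool mm [ 284.5 -407.   -55.2] rows>= 12.0
```

The tilt of about 30° persists. Moving on toward the front of the heater, staying high.

```bash
for k in 1 2; do python3 -m crank '[[[24,-34,0],0],[[24,-34,0],0],[[24,-34,0],0],[[24,-34,0],0],[[24,-34,0],0]]';done; python3 to.py .5 .15 .3
```

```text
t: 4.95
eef_pos: [0.4126, -0.4386, 0.4944]
tcp_rot: [0.244, 0.965, 0.088, 0.049]
force: [1.0, -0.2, -1.0]
grip_width: 0.007
t: 5.37
eef_pos: [0.5051, -0.2692, 0.4176]
tcp_rot: [0.244, 0.965, 0.087, 0.046]
force: [-0.2, -0.4, 1.5]
grip_width: 0.007
q [-0.65 -0.01  0.84  1.83  0.5   1.12 -1.38] p [ 0.5051 -0.2692  0.4176] z [ 0.132 -0.463 -0.877] x [0.981 0.19  0.047] F [-0.2 -0.4  1.5]
tool mm [  69.2 -420.   -91.5] rows>= 10.4
```

```bash
python3 -m crank '[[[7,-38,-8],0],[[7,-38,-8],0],[[7,-38,-8],0],[[7,-38,-8],0],[[7,-38,-8],0]]'; python3 -m crank '[[[0,0,0],7],[[0,0,0],7]]';python3 to.py .5 .15 .3
```

```text
t: 5.78
eef_pos: [0.5058, -0.0794, 0.3634]
tcp_rot: [0.244, 0.965, 0.087, 0.046]
force: [0.3, 0.3, -0.1]
grip_width: 0.006
t: 5.95
eef_pos: [0.5063, -0.0783, 0.3629]
tcp_rot: [0.237, 0.968, -0.031, 0.076]
force: [0.4, 0.2, 0.1]
grip_width: 0.001
q [-0.85  0.03  0.64  1.93  0.52  1.2  -2.04] p [ 0.5063 -0.0783  0.3629] z [ 0.132 -0.464 -0.876] x [ 0.987 -0.024  0.162] F [0.4 0.2 0.1]
tool mm [ -21.9 -230.2  -51.6] rows>= 5.7
```

```bash
for k in 1 2 3; do python3 -m crank '[[[0,0,0],-7],[[0,0,0],-7],[[0,0,0],-7],[[0,0,0],-7],[[0,0,0],-7]]' >/dev/null; done;python3 to.py .46 .17 .25
```

```text
q [-0.81  0.03  0.61  1.92  0.52  1.2  -0.19] p [ 0.5061 -0.0812  0.3638] z [ 0.131 -0.463 -0.876] x [-0.168  0.861 -0.48 ] F [-0.3 -0.5 -0.4]
tool mm [278.6   3.9 -22.7] rows>= 6.7
```

```bash
python3 -m crank '[[[40,0,-3],0],[[40,0,-3],0],[[40,0,-3],0],[[40,0,-3],0],[[40,0,-3],0]]'; python3 -m crank '[[[40,2,-4],0],[[39,2,-4],0]]';python3 to.py .466 .0875 .095
python3 - <<'E'
from h import *
for n in ["scene","top"]: cv2.imwrite(f"pics/{n}1.png",arm.camera(n)[:,:,::-1])
E
```

```text
t: 7.62
eef_pos: [0.4711, 0.0997, 0.2802]
tcp_rot: [0.204, 0.614, 0.749, -0.142]
force: [0.6, 0.4, 0.8]
grip_width: 0.004
t: 7.78
eef_pos: [0.461, 0.1726, 0.2492]
tcp_rot: [0.204, 0.614, 0.749, -0.142]
force: [1.2, -0.3, -0.2]
grip_width: 0.005
q [-1.07  0.28  0.41  1.93  0.38  1.19 -0.65] p [0.461  0.1726 0.2492] z [ 0.131 -0.463 -0.877] x [-0.163  0.862 -0.48 ] F [ 1.2 -0.3 -0.2]
tool mm [ -0.2 -18.5 175.3] rows>= 4.2
```

View pics/scene1.png

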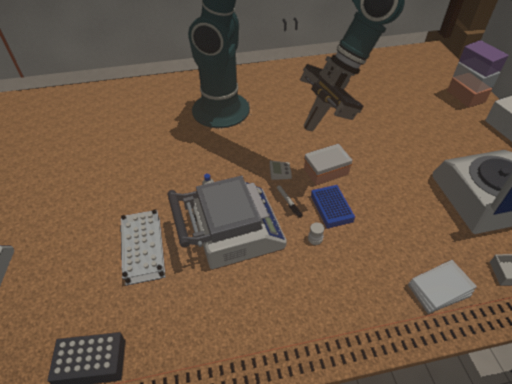

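View pics/top1.png

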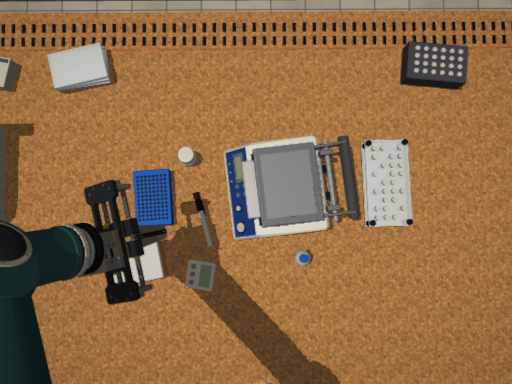

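```bash
python3 - <<'E'
from h import *
for n in["scene","top"]: print(n,proj(n,[.461,.1726,.2492]).round(1))
E
python3 -m crank '[[[0,-5,40],0],[[0,-5,40],0],[[0,-5,40],0]]'; python3 to.py .466 .0875 .095
python3 - <<'E'
from h import *
for n,(x,y,w,h) in {"top":(190,125,150,120),"scene":(210,150,130,105)}.items():
    im=arm.camera(n)[y:y+h,x:x+w,::-1]; cv2.imwrite(f"pics/{n}2.png",cv2.resize(im,None,fx=5,fy=5,interpolation=2))
E
```

```text
scene [[307.9 128.1]]
top [[166.1 229.9]]
t: 8.13
eef_pos: [0.4631, 0.1117, 0.1436]
tcp_rot: [0.204, 0.614, 0.749, -0.141]
force: [-0.2, -0.9, -0.6]
grip_width: 0.004
q [-0.99  0.38  0.43  2.09  0.42  0.9  -0.67] p [0.4631 0.1117 0.1436] z [ 0.133 -0.462 -0.877] x [-0.163  0.863 -0.479] F [-0.2 -0.9 -0.6]
tool mm [ 2.  -4.1 54.2] rows>= 1.3
```

View pics/scene2.png

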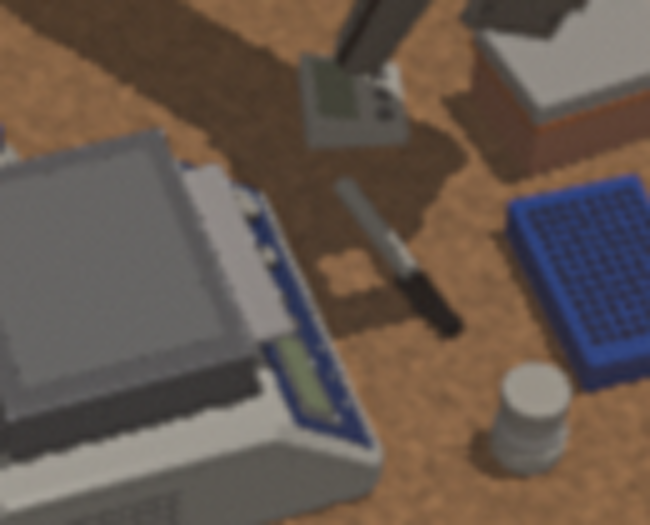

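View pics/top2.png

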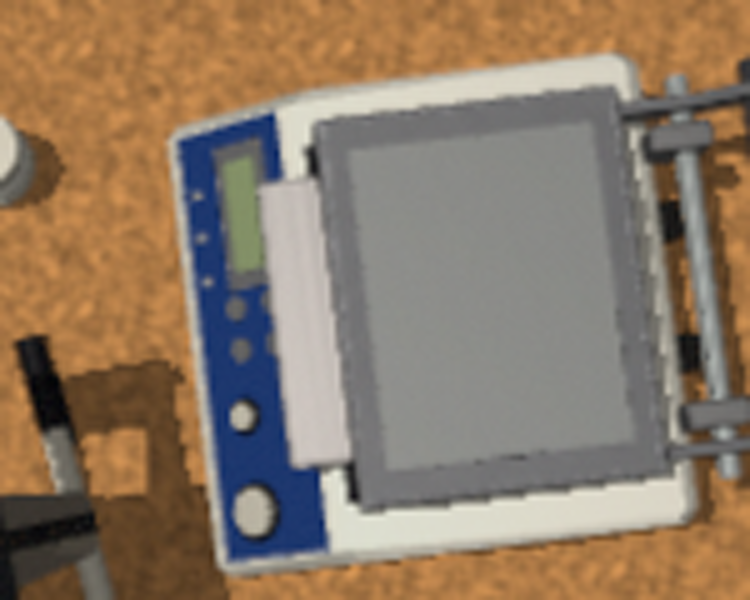

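```bash
python3 -m crank '[[[1,-2,27],0],[[1,-2,27],0]]'; python3 -m crank '[[[-3,-1,12],0],[[-3,-1,12],0],[[-3,-1,12],0],[[0,0,0],0]]'; python3 to.py .470 .046 .051
```

```text
t: 8.4
eef_pos: [0.4676, 0.0896, 0.0969]
tcp_rot: [0.205, 0.614, 0.749, -0.139]
force: [0.2, -0.1, -1.1]
grip_width: 0.005
t: 8.73
eef_pos: [0.4692, 0.0618, 0.0688]
tcp_rot: [0.204, 0.615, 0.748, -0.143]
force: [0.3, -0.3, -0.2]
grip_width: 0.004
q [-0.91  0.51  0.45  2.16  0.45  0.68 -0.68] p [0.4692 0.0618 0.0688] z [ 0.13  -0.465 -0.876] x [-0.161  0.862 -0.481] F [ 0.3 -0.3 -0.2]
tool mm [-5.2 -3.1 23. ] rows>= 0.6
```

```bash
python3 -m crank '[[[-1.2,-0.4,5],0],[[-1.2,-0.4,5],0],[[0,0,0],0]]'; python3 to.py
python3 - <<'E'
from h import *
for n,(x,y,w,h) in {"top":(190,145,150,120),"scene":(210,150,130,105)}.items():
    im=arm.camera(n)[y:y+h,x:x+w,::-1]; cv2.imwrite(f"pics/{n}3.png",cv2.resize(im,None,fx=5,fy=5,interpolation=2))
E
```

```text
t: 8.98
eef_pos: [0.4701, 0.056, 0.0611]
tcp_rot: [0.204, 0.614, 0.749, -0.142]
force: [-0.2, 0.7, 0.0]
grip_width: 0.002
q [-0.9   0.53  0.45  2.17  0.45  0.65 -0.68] p [0.4701 0.056  0.0611] z [ 0.132 -0.464 -0.876] x [-0.162  0.862 -0.48 ] F [-0.2  0.7  0. ]
```

View pics/scene3.png

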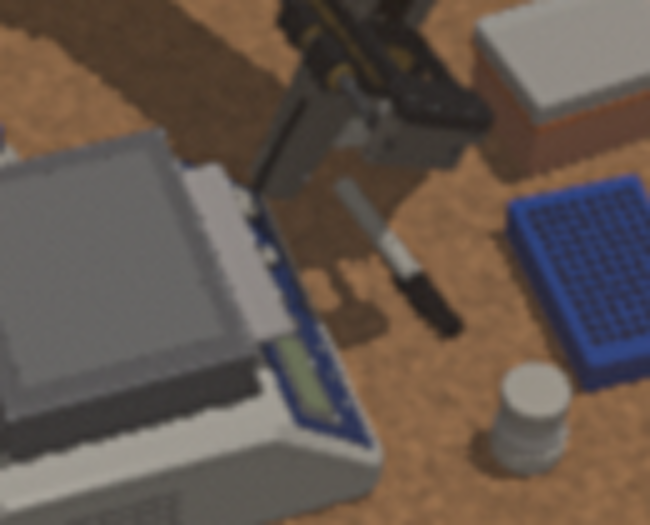

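View pics/top3.png

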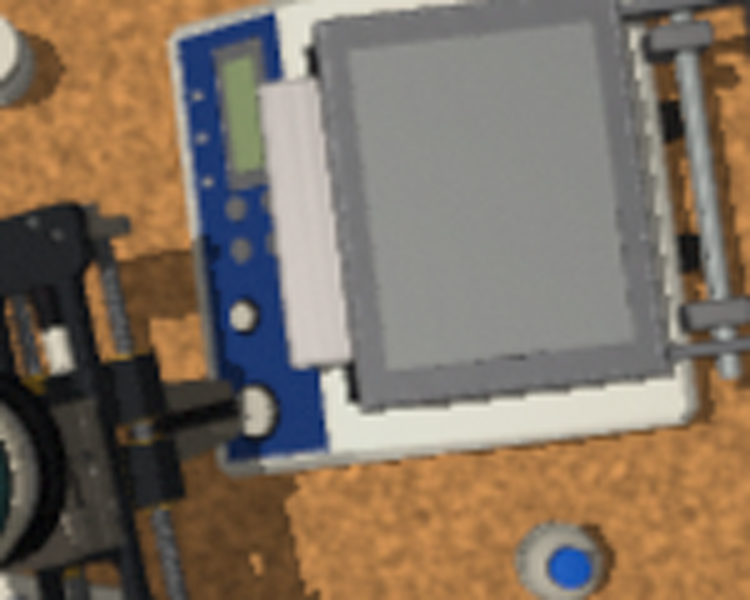

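The top view shows the shut fingertips centred on the key (tip at crop (240,410), key at (258,411)), with no contact yet. I'll approach in fine steps.

```bash
python3 -m crank '[[[-1.5,-0.4,3],0],[[-1.5,-0.4,3],0],[[0,0,0],0]]'; python3 to.py;  python3 -m crank '[[[-0.6,-0.2,2.5],0],[[0,0,0],0]]'; python3 to.py
```

```text
t: 9.33
eef_pos: [0.47, 0.0498, 0.0569]
tcp_rot: [0.204, 0.614, 0.749, -0.143]
force: [-0.6, -1.0, -0.7]
grip_width: 0.004
q [-0.89  0.53  0.46  2.18  0.46  0.63 -0.67] p [0.47   0.0498 0.0569] z [ 0.131 -0.464 -0.876] x [-0.162  0.862 -0.481] F [-0.6 -1.  -0.7]
t: 9.5
eef_pos: [0.4703, 0.0483, 0.0549]
tcp_rot: [0.204, 0.614, 0.749, -0.143]
force: [-0.5, 0.9, 0.5]
grip_width: 0.007
q [-0.89  0.54  0.46  2.18  0.46  0.63 -0.67] p [0.4703 0.0483 0.0549] z [ 0.131 -0.464 -0.876] x [-0.163  0.862 -0.481] F [-0.5  0.9  0.5]
```

```bash
cat >> to.py <<'E'
    print("Fn",(o['force']@np.array([-.0788,.671,.737])).round(2))
E
for k in 1 2 3; do python3 -m crank '[[[-0.5,-0.2,2],0],[[0,0,0],0]]' >/dev/null; python3 to.py|cut -d' ' -f9-30;done
```

```text
0.46  0.62 -0.67] p [0.4707 0.0473 0.0534] z [ 0.131 -0.464 -0.876] x [-0.163  0.862 -0.48 ] F [1.

 0.46  0.62 -0.67] p [0.4709 0.046  0.052 ] z [ 0.131 -0.464 -0.876] x [-0.163  0.862 -0.48 ]

 0.46  0.61 -0.67] p [0.4711 0.0448 0.0506] z [ 0.131 -0.463 -0.876] x [-0.163  0.862 -0.48 ] F [-1.1
```

```bash

for k in 1 2; do python3 to.py|grep -oE "(p|F|Fn) .*"; python3 -m crank '[[[-0.5,-0.2,2],0],[[0,0,0],0]]' >/dev/null; done;python3 to.py|grep -oE "(p|F|Fn) .*"
python3 - <<'E'
from h import *
for n,(x,y,w,h) in {"top":(210,185,75,60),"scene":(235,165,65,52)}.items():
    im=arm.camera(n)[y:y+h,x:x+w,::-1]; cv2.imwrite(f"pics/{n}4.png",cv2.resize(im,None,fx=8,fy=8,interpolation=2))
E
```

```text
p [0.4711 0.0448 0.0506] z [ 0.131 -0.463 -0.876] x [-0.163  0.862 -0.48 ] F [-1.1  2.8  6.5]
Fn 6.74
p [0.4712 0.0446 0.05  ] z [ 0.132 -0.463 -0.876] x [-0.163  0.862 -0.48 ] F [-7.5  8.6 21.1]
Fn 21.94
p [0.4713 0.0442 0.0496] z [ 0.132 -0.463 -0.877] x [-0.164  0.862 -0.48 ] F [-13.9  14.3  37.8]
Fn 38.54
```

View pics/scene4.png

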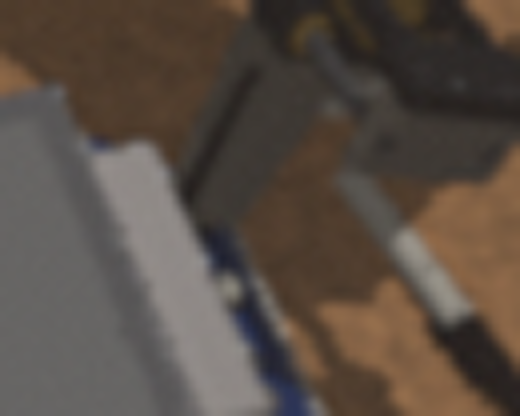

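View pics/top4.png

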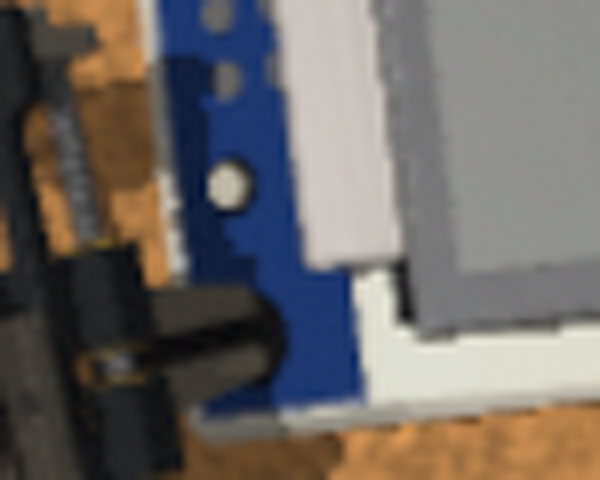

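Hard stop reached: force rose slowly at first, then steeply. Backing out in small steps should show the spring range and confirm that it was the key.

```bash

for k in 1 2 3 4 5 6 7; do python3 -m crank '[[[0.3,0.15,-1.5],0],[[0,0,0],0]]' >/dev/null; python3 - <<'E'
from h import *
n=np.array([-.0788,.671,.737]);f=[]
o=arm.observe();print((o['eef_pos']@n*1000).round(2),(o['force']@n).round(2),o['force'].round(1))
E
done
```

```text
29.57 25.09 [-8.6 10.4 23.6]
30.03 11.84 [-4.1  5.7 10.5]
30.92 4.2 [-1.8  2.4  3.3]
32.17 3.48 [-0.7  2.5  2.4]
33.6 2.41 [0.6 2.9 0.7]
34.85 -1.09 [-0.7 -0.3 -1.3]
36.36 -0.86 [ 1.  -0.4 -0.7]
```

Releasing shows the key's spring (4.2 → 3.5 → 2.4 → 0 N over about 4 mm), so it was fully pressed and came back. Now I retreat and move in front of the lip.

```bash

python3 -m crank '[[[3,0,-30],0],[[3,0,-35],0],[[0,0,-25],0]]'; python3 to.py .5425 .0725 .149
```

```text
t: 11.85
eef_pos: [0.4575, 0.0964, 0.133]
tcp_rot: [0.204, 0.614, 0.749, -0.142]
force: [0.7, 0.6, 0.3]
grip_width: 0.007
q [-0.98  0.39  0.44  2.12  0.43  0.86 -0.67] p [0.4575 0.0964 0.133 ] z [ 0.131 -0.464 -0.876] x [-0.163  0.862 -0.481] F [0.7 0.6 0.3]
tool mm [-42.2  78.8   8.2] rows>= 2.2
Fn 0.6
```

```bash

python3 -m crank '[[[0,30,0],0],[[-10,30,0],0],[[-20,19,4],0],[[-10,0,4],0],[[0,0,0],0]]'; python3 to.py .553 .0353 .079
python3 - <<'E'
from h import *
for n,(x,y,w,h) in {"top":(190,145,150,120),"scene":(210,150,130,105)}.items():
    im=arm.camera(n)[y:y+h,x:x+w,::-1]; cv2.imwrite(f"pics/{n}5.png",cv2.resize(im,None,fx=5,fy=5,interpolation=2))
E
```

```text
t: 12.27
eef_pos: [0.5429, 0.0699, 0.1474]
tcp_rot: [0.204, 0.616, 0.747, -0.143]
force: [-0.2, -0.4, 0.0]
grip_width: 0.006
q [-0.84  0.46  0.46  1.97  0.4   0.88 -0.5 ] p [0.5429 0.0699 0.1474] z [ 0.129 -0.466 -0.875] x [-0.158  0.862 -0.482] F [-0.2 -0.4  0. ]
tool mm [ 1.6  0.4 77.3] rows>= 1.9
Fn -0.24
```

View pics/scene5.png

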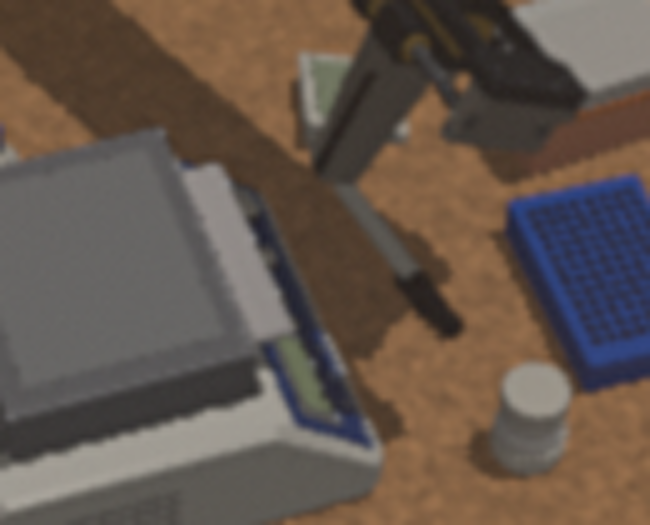

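View pics/top5.png

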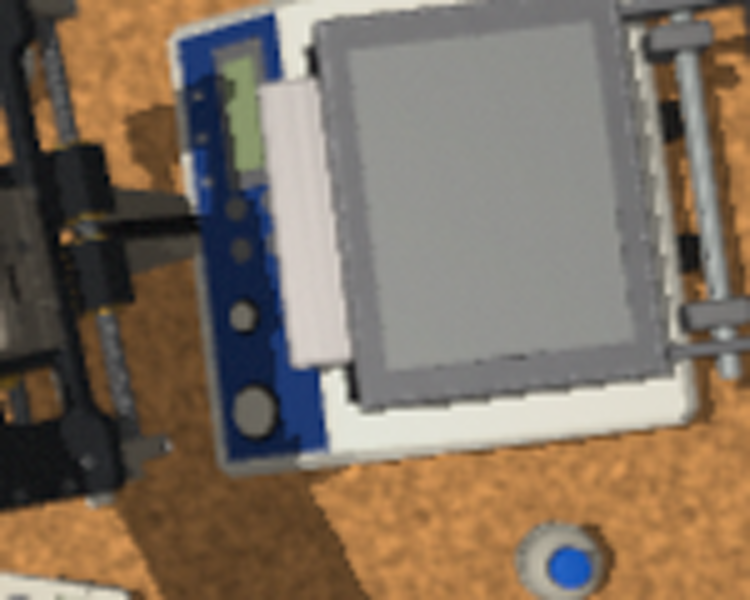

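The fingertips, at crop (200,228), are centred on the lip, which spans rows 80-368. Sliding in under the lip.

```bash

python3 -m crank '[[[0.5,0,25],0],[[0.5,0,25],0],[[0.5,0,18],0],[[0,0,6],0],[[0,0,0],0]]'; python3 to.py .553 .0353 .079
python3 - <<'E'
from h import *
for n,(x,y,w,h) in {"top":(210,155,75,60),"scene":(225,170,65,52)}.items():
    im=arm.camera(n)[y:y+h,x:x+w,::-1]; cv2.imwrite(f"pics/{n}6.png",cv2.resize(im,None,fx=8,fy=8,interpolation=2))
E
```

```text
t: 12.78
eef_pos: [0.5502, 0.0402, 0.0799]
tcp_rot: [0.203, 0.614, 0.749, -0.144]
force: [0.3, -0.4, 0.6]
grip_width: 0.006
q [-0.78  0.57  0.45  2.    0.4   0.71 -0.51] p [0.5502 0.0402 0.0799] z [ 0.128 -0.465 -0.876] x [-0.164  0.861 -0.481] F [ 0.3 -0.4  0.6]
tool mm [-4.2  1.7  3.4] rows>= 0.1
Fn 0.15
```

View pics/scene6.png

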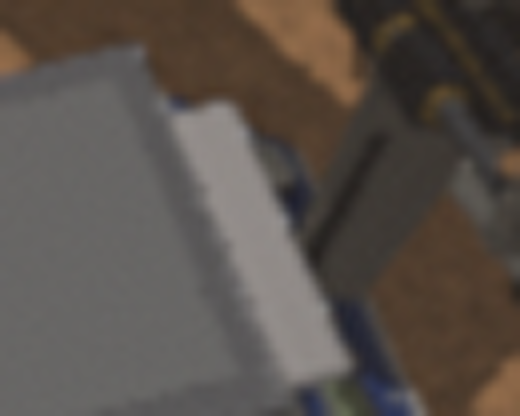

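View pics/top6.png

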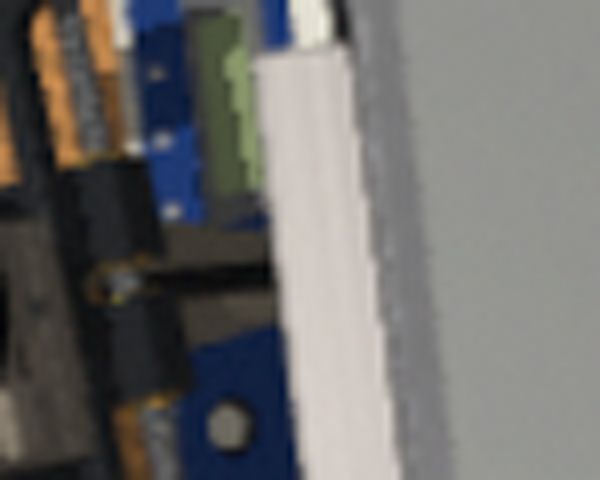

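The tips are just under the lip's front edge, with no force yet. Taking up the gap, then lifting along the hinge arc.

```bash

python3 -m crank '[[[-4,0,3],0],[[-4,0,2],0],[[-3,0,0],0],[[0,0,0],0]]'; python3 to.py;python3 -m crank '[[[-3,0,-4],0],[[-5,0.2,-7],0],[[-5.6,0.2,-8.2],0],[[-5.6,0.2,-8.2],0]]'; python3 to.py
python3 - <<'E'
from h import *
for n,(x,y,w,h) in {"top":(200,125,150,120),"scene":(160,150,130,105)}.items():
    im=arm.camera(n)[y:y+h,x:x+w,::-1]; cv2.imwrite(f"pics/{n}7.png",cv2.resize(im,None,fx=5,fy=5,interpolation=2))
E
```

```text
t: 13.22
eef_pos: [0.5546, 0.0319, 0.0822]
tcp_rot: [0.203, 0.614, 0.75, -0.14]
force: [-2.8, 6.7, -1.7]
grip_width: 0.009
q [-0.77  0.57  0.46  2.01  0.4   0.7  -0.49] p [0.5546 0.0319 0.0822] z [ 0.133 -0.459 -0.878] x [-0.164  0.864 -0.476] F [-2.8  6.7 -1.7]
Fn 3.48
t: 13.55
eef_pos: [0.5549, 0.0281, 0.1158]
tcp_rot: [0.204, 0.613, 0.75, -0.14]
force: [-1.0, 4.7, -1.7]
grip_width: 0.004
q [-0.77  0.51  0.46  2.    0.41  0.76 -0.46] p [0.5549 0.0281 0.1158] z [ 0.134 -0.46  -0.878] x [-0.165  0.863 -0.477] F [-1.   4.7 -1.7]
Fn 1.96
```

View pics/scene7.png

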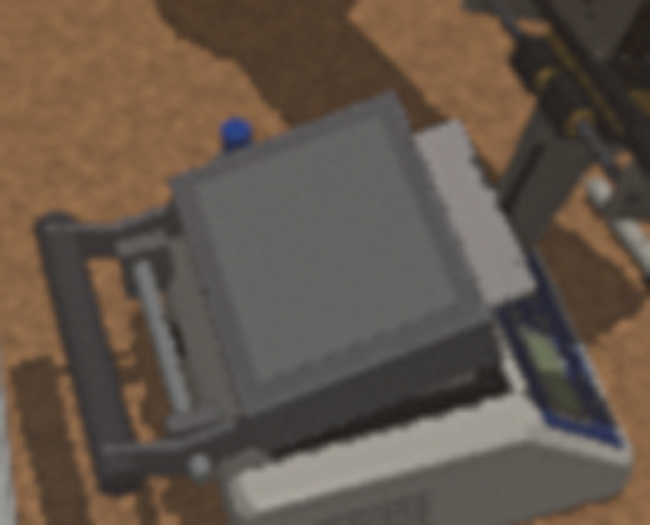

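View pics/top7.png

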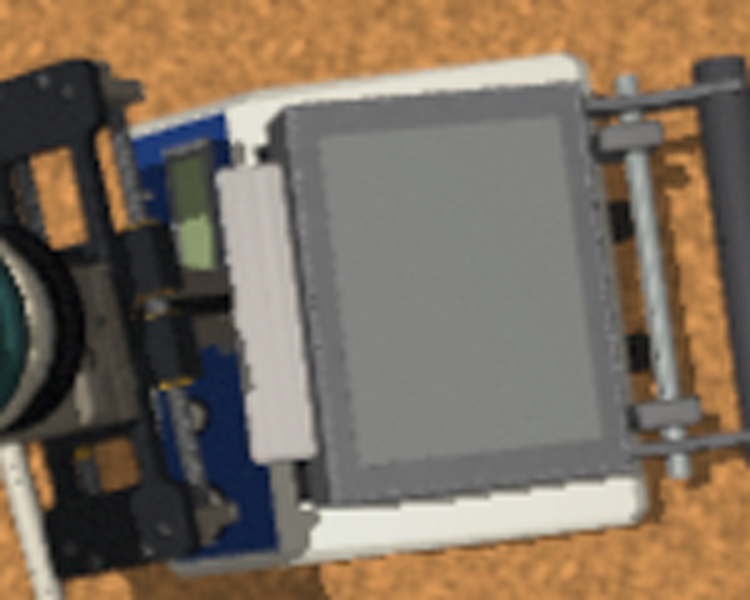

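The lid is rising (about 0.18 rad), resting on the tips at a low force. Continuing along the arc.

```bash

python3 -m crank '[[[-6,0.2,-7.8],0],[[-6.5,0,-7.5],0],[[-7,0,-7],0],[[-7.5,0,-6.5],0],[[-7.8,0,-6],0]]'; python3 to.py; python3 -m crank '[[[-8.2,0,-5.5],0],[[-8.6,-0.2,-5],0],[[-9,-0.3,-4.5],0],[[-9.2,-0.3,-4],0],[[-9.4,-0.3,-3.5],0]]'; python3 to.py
python3 - <<'E'
from h import *
for n,(x,y,w,h) in {"scene":(160,120,130,105)}.items():
    im=arm.camera(n)[y:y+h,x:x+w,::-1]; cv2.imwrite(f"pics/{n}8.png",cv2.resize(im,None,fx=5,fy=5,interpolation=2))
E
```

```text
t: 14.07
eef_pos: [0.5558, 0.0102, 0.1638]
tcp_rot: [0.204, 0.614, 0.749, -0.142]
force: [1.1, 1.7, -0.7]
grip_width: 0.0
q [-0.76  0.42  0.48  1.98  0.42  0.85 -0.41] p [0.5558 0.0102 0.1638] z [ 0.131 -0.464 -0.876] x [-0.162  0.862 -0.481] F [ 1.1  1.7 -0.7]
Fn 0.58
t: 14.48
eef_pos: [0.5587, -0.018, 0.2044]
tcp_rot: [0.204, 0.614, 0.749, -0.143]
force: [-0.5, -0.2, -0.2]
grip_width: 0.006
q [-0.73  0.35  0.5   1.96  0.43  0.9  -0.34] p [ 0.5587 -0.018   0.2044] z [ 0.13  -0.464 -0.876] x [-0.162  0.862 -0.481] F [-0.5 -0.2 -0.2]
Fn -0.2
```

View pics/scene8.png

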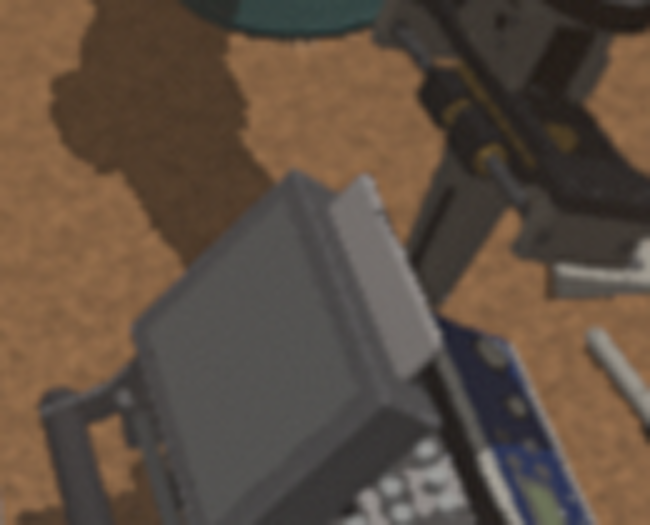

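```bash

python3 -m crank '[[[-9.6,-0.4,-3],0],[[-9.7,-0.4,-2.5],0],[[-9.8,-0.5,-2],0],[[-9.9,-0.5,-1.5],0],[[-10,-0.5,-1],0]]'; python3 to.py; 
python3 - <<'E'
from h import *
for n,(x,y,w,h) in {"scene":(160,120,130,105)}.items():
    im=arm.camera(n)[y:y+h,x:x+w,::-1]; cv2.imwrite(f"pics/{n}9.png",cv2.resize(im,None,fx=5,fy=5,interpolation=2))
E
```

```text
t: 14.95
eef_pos: [0.5635, -0.0559, 0.2365]
tcp_rot: [0.204, 0.614, 0.749, -0.142]
force: [0.4, 0.7, -0.2]
grip_width: 0.006
q [-0.68  0.3   0.52  1.94  0.44  0.93 -0.25] p [ 0.5635 -0.0559  0.2365] z [ 0.131 -0.464 -0.876] x [-0.162  0.862 -0.481] F [ 0.4  0.7 -0.2]
Fn 0.31
```

View pics/scene9.png

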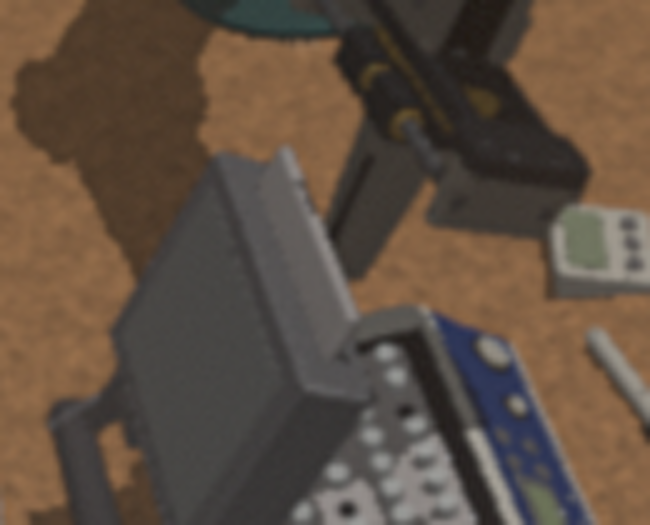

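The lid looks past its balance point. Holding still for a moment to see whether it swings back by itself.

```bash

python3 -m crank '[[[0,0,0],0],[[0,0,0],0],[[0,0,0],0],[[0,0,0],0],[[0,0,0],0]]'; 
python3 - <<'E'
from h import *
for n,(x,y,w,h) in {"scene":(140,110,150,120)}.items():
    im=arm.camera(n)[y:y+h,x:x+w,::-1]; cv2.imwrite(f"pics/{n}10.png",cv2.resize(im,None,fx=5,fy=5,interpolation=2))
E
```

```text
t: 15.42
eef_pos: [0.5634, -0.0546, 0.2356]
tcp_rot: [0.204, 0.614, 0.749, -0.142]
force: [0.7, -0.6, -0.3]
grip_width: 0.007
```

View pics/scene10.png

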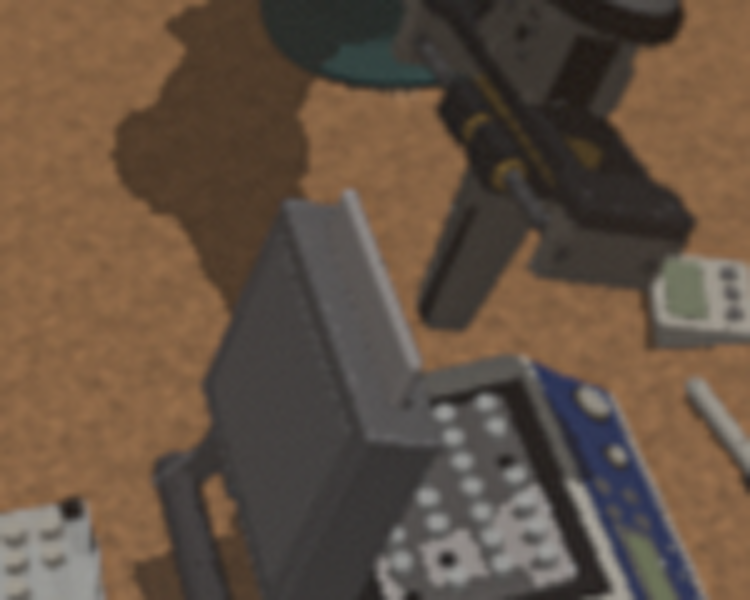

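The lid has left the fingers and is swinging back on its own. Retreating along the tool axis, away from the lid.

```bash

for k in 1 2; do python3 -m crank '[[[8,0,-20],0],[[8,0,-20],0],[[8,0,-20],0],[[8,0,-20],0],[[8,0,-20],0]]'; done;python3 -m crank '[[[0,0,0],0],[[0,0,0],0],[[0,0,0],0],[[0,0,0],0],[[0,0,0],0]]' >/dev/null
python3 - <<'E'
from h import *
for n in ("scene","top"):
    im=arm.camera(n)[:,:,::-1]; cv2.imwrite(f"pics/{n}11.png",im)
E
```

```text
t: 15.88
eef_pos: [0.5435, 0.0268, 0.3049]
tcp_rot: [0.204, 0.614, 0.749, -0.142]
force: [0.6, -0.3, -0.9]
grip_width: 0.006
t: 16.3
eef_pos: [0.5238, 0.1077, 0.3733]
tcp_rot: [0.204, 0.614, 0.749, -0.142]
force: [0.5, 0.4, -0.9]
grip_width: 0.007
```

View pics/scene11.png

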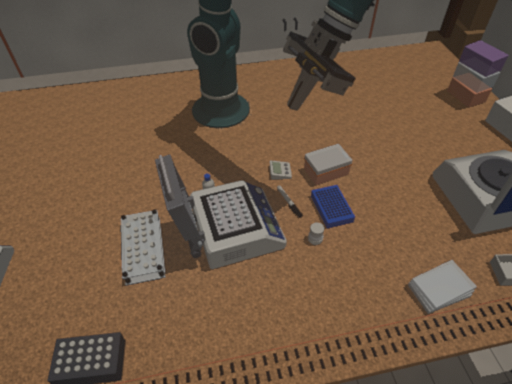

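View pics/top11.png

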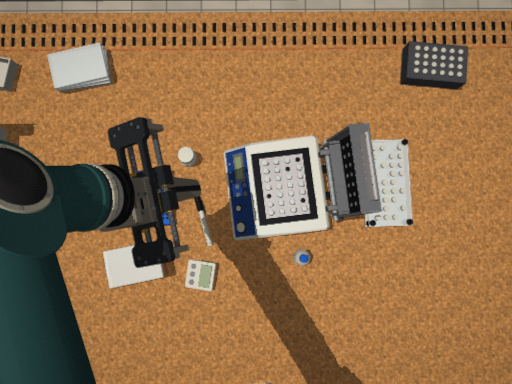

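The lid is open and leaning back, and the bystanders look unmoved. I'll wait a little longer, then compare positions and check that the lid is still.

```bash

for k in 1 2 3; do python3 -m crank '[[[0,0,0],0],[[0,0,0],0],[[0,0,0],0],[[0,0,0],0],[[0,0,0],0]]' >/dev/null;done
python3 - <<'E'
from h import *
a=cv2.imread("pics/scene11.png").astype(int);b=arm.camera("scene")[:,:,::-1].astype(int)
d=abs(a-b).max(2)[150:280,110:290];print("lid-area diff",(d>25).sum())
t0=cv2.imread("pics/top0.png").astype(int);s0=cv2.imread("pics/scene0.png").astype(int)
t=arm.camera("top")
old=np.load("m.npz")
for n in ["reagent_bottle","sample_jar","marker","timer","tip_box","pcr_rack","tube_rack"]:
    r=arm.masks_of("top",n)
    m0=old[n+"_top"];
    if r:
        m=r[0]["mask"];print(n,round(r[0]["score"],2),(np.argwhere(m).mean(0)-np.argwhere(m0).mean(0)).round(1),m.sum(),m0.sum())
e=abs(s0-b).max(2)
for n,(x,y,w,h) in {"rack":(118,205,45,80),"bystanders":(268,142,92,105)}.items(): print(n,(e[y:y+h,x:x+w]>40).sum())
cv2.imwrite("pics/s12.png",cv2.resize(b[140:280,110:290].astype(np.uint8),None,fx=4,fy=4,interpolation=2))
E
```

```text
lid-area diff 6
reagent_bottle 0.49 [ 0.1 -0.5] 211 225
sample_jar 0.61 [ 0.3 -0.1] 282 311
marker 0.69 [2.5 0.7] 295 379
timer 0.93 [0.4 0.7] 755 778
tip_box 0.9 [ 4.5 -6.5] 1608 2313
pcr_rack 0.54 [17.7 10.7] 74 2098
tube_rack 0.82 [0.7 5.5] 3018 4069
rack 25
bystanders 300
```

View pics/s12.png

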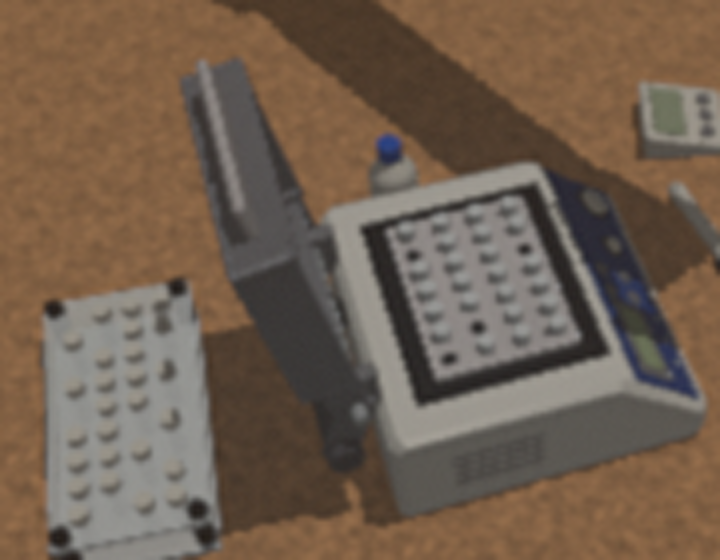

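```bash
python3 -c "
from plant import arm;print(arm.observe()['t'],arm.observe()['force'].round(1));print(arm.finish_job())"
```

```text
18.5167 [ 0.3 -0.4  0.6]
the job is handed in; nothing more can be done
None
```

The stop key was pressed and came back, the lid is open and staying open by itself, and I handed the job in at 18.5 s with the arm clear. There is no verdict, so this rests on my own checks.

- **Tilting the tool:** the rows can't tilt the tool directly, so I drove the arm to its reach limit until it leaned about 30°. The tips then pointed toward the panel and could get under the lip.
- **Stop key:** I pressed it with the shut fingertips to its hard stop. I went past the stop before backing off, peaking at about 38 N along the panel normal (42.7 N in total). That force was at the fingertips. Backing out, the force fell from 4.2 N to zero over about 4 mm, which is the key's own spring.
- **Run key:** the pictures show the fingertips clear of it and the key standing out.
- **Lid:** I lifted it along its hinge arc from under the front lip at about 0.6 rad/s, with forces under 8 N. Past the balance point it left the fingers and swung back on its own. In two pictures 1.25 s apart it leans back past upright without moving.
- **Bystanders:** nothing looks displaced in the pictures. The mask centres of the bottle, jar and timer moved less than 1 pixel.
- **Checks that disagreed:** mask centres shifted for the marker (2.6 px), tip box (8 px), tube rack (5.5 px) and PCR rack (21 px). The arm or the open lid was hiding part of each. The tube rack area of the scene view is unchanged. The area with the other three differed in about 300 of 9,660 pixels, which I put down to arm shadow but did not check further.

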